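Put four mixed-up spare parts back on their own pads

ROBOT

A 7-joint arm with a two-finger parallel gripper is mounted at the origin on the work surface. World frame = base frame: x ahead of the robot, y to its left, z up, the work surface at z = 0. Lengths are in m, angles in rad, forces in N, time in s.
With the tool pointing down it reaches from about 0.4 to 0.9 m from the base axis. Payload 5.5 kg.
Tool frame: the origin (TCP) lies at the very end of the fingers, on their centre line; the grasp point (between the pads) lies ctrl.grip_depth behind it (ctrl.grip_depth is the distance from the TCP to the grasp point, in m); x points along the fingers, z is the direction in which the jaws open and shut, and the axes are right-handed (so a half turn about x gives the same grasp; the last joint's range is limited). The gripper opens to 92 mm and grips with 3 to 60 N. Pads are 19 mm wide; open, the fingers measure 130 mm over their backs; the gripper's body (75 mm by 190 mm) begins 47 mm behind the grasp point.
Start: joints at [1.488, 0.501, -0.427, 1.55, 0.221, 1.138, -0.21], TCP at [0.22, -0.612, 0.227] pointing down, gripper open.
Joint ranges: [-2.88, 2.88], [-0.31, 2.03], [-1.54, 1.56], [0.2, 2.42], [-1.41, 4.55], [0.19, 2.02], [-2.57, 2.57]. Speed limits (rad/s): [2.57, 2.57, 3.14, 3.14, 3.14, 3.14, 3.14].

INTERFACE

Orientations are given as a unit quaternion [x, y, z, w].
In Python, from rig import ctrl, cams, order gives the robot as it stands.
- The arm moves only by the tool servo_tool, never from a script. Its arguments are lists of equal length, an entry for each row: "translation": the shift along the world's x, y, z in m, a list of three; "yaw": the turn about the world's z in degrees; "claw": the gripper's target within -1 to 1 (fully open at 1, half-way at 0, shut at -1). In form: {"translation": [[x, y, z], ...], "yaw": [yaw, ...], "claw": [claw, ...]}. A call has 1 to 20 rows; each row is the pose to reach, as a shift and turn from the pose commanded when the call began; what a row does not reach only later rows make up. A row lasts 1/12 s, in which the tool goes at most 41.7 mm and 7.16 degrees, less where a joint would pass 70% of its speed; a pose out of reach is approached as far as the arm can. A call with a gripper value outside its range is refused whole. The fingers move at their own pace and stop on an object; "force" is the grip in N (left out, the last holds). Time passes only in rows, so rows that repeat a pose let the fingers close. It gives the time, the measured TCP pose, the force and the opening at its end, in the units of the state.
- ctrl.get_obs(): the state, without advancing time (a new reading comes with each control period).
- cams.read_camera(name): name is "side" or "top" or "wrist"; returns a dict with "color" (384x512x3 uint8, red, green, blue), "K" (3x3 intrinsics, pixels), "xyz" and "attitude" of the camera in the world. Camera axes: x right, y down, z forward; pixel columns grow to the right and rows downward; lengths in m; the calibration is good to about 2 mm. The wrist camera is an equidistant fisheye: a pixel r from the principal point sees the ray r / f radians off the axis. A picture is of the moment at which its call begins. There is no depth.
- order.close_job(): hands the job in, once; it reports no verdict.
The state is a dict: "time": time; "joint_pos": joint angles; "qvel": joint speeds; "joint_efforts": joint torques, N m; "tool_pos": TCP position; "eef_rot": TCP orientation; "force": force on the tool from outside, world axes, zero at the start; "torque": the same for the moment, N m; "grip_width": finger opening in m.
Only numpy, scipy, OpenCV 4.12 (cv2) and the standard library are available. Lean on these libraries where they do the work, as an engineer would, in place of code of your own. Each camera call takes 0.05 s, during which the arm holds its last target.

TASK

The four power-supply parts on the repair bench stand on each other's grey pads: put each one upright on the pad of its own shape - toroid on the large round pad, transformer on the square one, finned heat sink on the long one, capacitor on the small round one - centred, with the transformer square to its pad and the heat sink lengthwise along its pad. Every pad is taken, so first set one part down on the empty black mat and let go of it, then use the mat as the free spot whenever you need it. Leave the solder spool, the screwdriver and the jar where they are.

Things in the scene. Friction and masses are not known exactly. Their poses are not given: they have to be found in the camera images.
- toroid: Toroidal transformer: a squat copper-coloured round drum, 60 mm diameter, 32 mm high (a low bolt head makes it 38 mm), about 0.4 kg; belongs on pad_round. It starts on a wrong pad. Origin: centre of its underside, z up.
- transformer: Mains transformer: 52 (x) by 48 (y) by 44 mm high. Dark steel core 34 mm wide, flat upright end faces at x = +-26 mm (grip across x); the bobbin bulges 7 mm from its sides in y. About 0.45 kg; belongs on pad_square, sides parallel to the pad's, any way round. It starts on a wrong pad. Origin: centre of its underside, z up.
- heatsink: Aluminium heat sink with six fins running lengthwise: 100 (x) by 34 (y) by 36 mm high, about 0.18 kg; grip it across y. Belongs on pad_long, its x along the pad's x, either way round. It starts on a wrong pad. Origin: centre of its underside, z up.
- capacitor: Black capacitor can standing upright: 36 mm diameter, 58 mm high (62 with the brass terminals on top), about 0.09 kg; belongs on pad_small. It starts on a wrong pad. Origin: centre of its underside, z up.
- pad_round: Large round grey pad, 100 mm diameter, 10 mm thick, fixed to the bench; its top is 10 mm above the bench. Origin: centre of its underside, on the bench. For the toroid.
- pad_square: Square grey pad, 84 by 84 mm (sides along its x and y), 10 mm thick, fixed to the bench; its top is 10 mm above the bench. Origin: centre of its underside, on the bench. For the transformer.
- pad_long: Long grey pad, 136 mm (x) by 62 mm (y), 10 mm thick, fixed to the bench; its top is 10 mm above the bench. Origin: centre of its underside, on the bench. For the heat sink.
- pad_small: Small round grey pad, 68 mm diameter, 10 mm thick, fixed to the bench; its top is 10 mm above the bench. Origin: centre of its underside, on the bench. For the capacitor; the part that stands on it at the start may overhang it.
- mat: Empty black rubber mat, 130 mm (x) by 110 mm (y), 4 mm thick, fixed to the bench: the free spot for parking a part. Origin: centre of its underside. The four pads and the mat share five places, at least 140 mm apart centre to centre, dealt afresh at each start.
- spool: Bystander: solder spool standing on end, 56 mm diameter, 40 mm high, to the far left. Origin: centre of its underside.
- screwdriver: Bystander: screwdriver lying to the far right, its length roughly along world y. Origin: underside of its middle.
- jar: Bystander: small amber jar, 48 mm diameter, 70 mm high, beyond the pads. Origin: centre of its underside.
Mind the look-alikes: they are no part of the job. What is shaped like the transformer but blue or pink is not meant.

How it is judged:
On the way:
1. one of the four parts is set down on the empty mat and let go (((contact force between toroid and mat above 0.1 N and contact force between toroid and the fingers below 0.05 N and linear speed of toroid below 0.02 m/s) or (contact force between transformer and mat above 0.1 N and contact force between transformer and the fingers below 0.05 N and linear speed of transformer below 0.02 m/s) or (contact force between heatsink and mat above 0.1 N and contact force between heatsink and the fingers below 0.05 N and linear speed of heatsink below 0.02 m/s) or (contact force between capacitor and mat above 0.1 N and contact force between capacitor and the fingers below 0.05 N and linear speed of capacitor below 0.02 m/s))), for 0.2 s.
At the end, for the whole second after the job is handed in: Each part upright (0.12 rad) on its own pad, underside 6 to 14 mm above the bench, centre within 12 mm of the pad's; heat sink within 0.22 rad of along its pad, transformer's sides within 0.25 rad of parallel to its pad's; all released and at rest (horizontal distance between toroid and pad_round below 0.012 m and z of toroid in the frame of pad_round between 0.006 and 0.014 m and angle between each of toroid, transformer, heatsink, capacitor's own z axis and vertical below 0.12 rad and linear speed of each of toroid, transformer, heatsink, capacitor below 0.02 m/s and angular speed of each of toroid, transformer, heatsink, capacitor below 0.2 rad/s and horizontal distance between transformer and pad_square below 0.012 m and z of transformer in the frame of pad_square between 0.006 and 0.014 m and horizontal distance between heatsink and pad_long below 0.012 m and z of heatsink in the frame of pad_long between 0.006 and 0.014 m and horizontal distance between capacitor and pad_small below 0.012 m and z of capacitor in the frame of pad_small between 0.006 and 0.014 m and angle between the x axis of heatsink and the x axis of pad_long, either way round below 0.22 rad and (angle between the x axis of transformer and the x axis of pad_square, either way round below 0.25 rad or angle between the x axis of transformer and the y axis of pad_square, either way round below 0.25 rad)); the robot touches nothing.
It fails at once if the spool is moved by more than 30 mm (distance of spool from where it was at the start of the episode above 0.03 m).
It fails at once if the screwdriver is moved by more than 30 mm (distance of screwdriver from where it was at the start of the episode above 0.03 m).
It fails at once if the jar is moved by more than 30 mm (distance of jar from where it was at the start of the episode above 0.03 m).
It also fails if it takes over 144 s, if anything falls off the work surface, if the arm or the gripper's body presses on something with over 40 N, if the wrist force passes 120 N, or if a joint passes its speed limit or range.

## Working session

There is one attempt and no reset: what is moved stays moved. The work goes in short steps, Python scripts to look and compute and a tool call to move; the robot and the scene stay as the last step left them, time stands still between calls to the robot, and variables do not carry over. Pictures are saved under pics/ and viewed, and the job is handed in when it is done.

Besides the shell and the picture viewer there is one more tool, called after "Call:" as name(argument=value, ...), one argument or row to a line, values as JSON. servo_tool: Moves the arm, as the interface text tells. Its arguments: {"type":"object","properties":{"translation":{"type":"array","items":{"type":"array","items":{"type":"number"}}},"yaw":{"type":"array","items":{"type":"number"}},"claw":{"type":"array","items":{"type":"number"}},"force":{"type":"number"}},"required":["translation","yaw","claw"]}

```bash
ls; mkdir -p pics
python3 - <<'E'
from rig import ctrl,cams,order
import cv2
print(ctrl.get_obs(), ctrl.grip_depth)
for n in ("top","side","wrist"):
    d=cams.read_camera(n); cv2.imwrite(f"pics/{n}0.png",cv2.cvtColor(d["color"],cv2.COLOR_RGB2BGR)); print(n,d["K"],d["xyz"],d["attitude"])
E
```

```text
pics
{'time': 0.0, 'joint_pos': array([ 1.48817128,  0.50187652, -0.42676745,  1.55141684,  0.22079482,
        1.13829265, -0.21031202]), 'qvel': array([-0.00158643, -0.00129839,  0.00051402,  0.00117008,  0.00043504,
        0.00218266,  0.00044437]), 'joint_efforts': array([-1.49851935e-04, -5.66590440e+01, -5.81540376e+00, -2.79110759e+01,
       -6.84367935e-02,  3.07571457e-02,  1.45962317e-04]), 'tool_pos': array([ 0.220047  , -0.61089177,  0.22567207]), 'eef_rot': array([ 0.40692895,  0.57911873, -0.40609868,  0.57802612]), 'force': array([ 0.40684646,  0.07408903, -0.09468282]), 'torque': array([ 0.03701247, -0.02880373, -0.04585686]), 'grip_width': 0.09194790843330156} 0.0188
top [[417.07728759   0.         257.17288046]
 [  0.         417.07728759 190.96062516]
 [  0.           0.           1.        ]] [0.47633332 0.01203335 0.95212881] [-0.70451592  0.70722729 -0.05080862  0.03008934]
side [[392.63056123   0.         255.11917208]
 [  0.         392.63056123 189.13265926]
 [  0.           0.           1.        ]] [0.43464011 0.71124475 0.64474727] [-0.10113023  0.89994251 -0.42180515  0.04423311]
wrist [[297.31863964   0.         252.0547046 ]
 [  0.         297.31863964 194.16983109]
 [  0.           0.           1.        ]] [ 0.29087888 -0.5859814   0.38422183] [ 0.81052573 -0.56880759 -0.08107115  0.11372525]
```

View pics/top0.png

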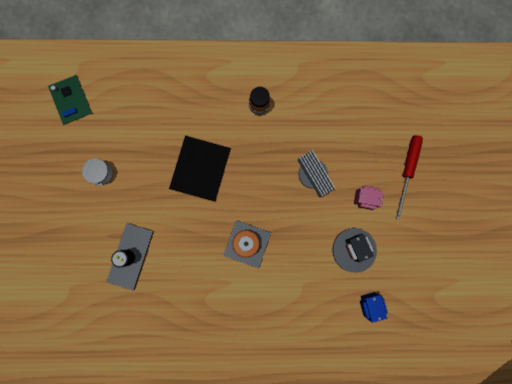

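View pics/side0.png

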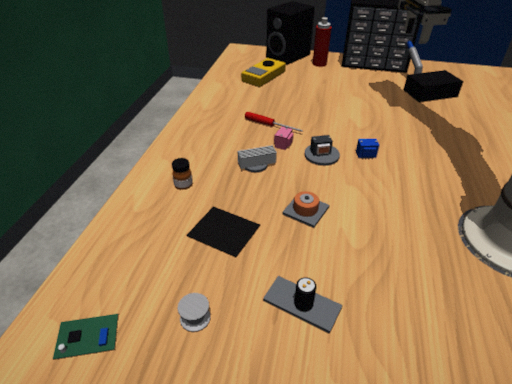

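View pics/wrist0.png

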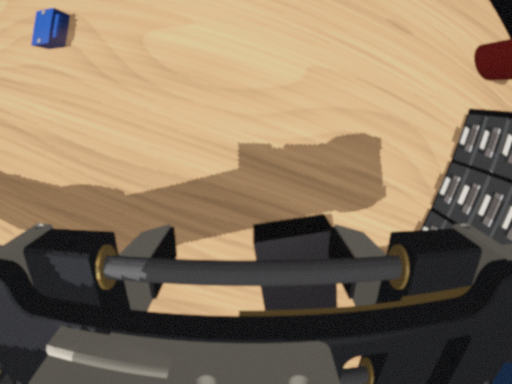

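The top view shows the mat at (200,168), capacitor on pad_long (130,257), toroid on pad_square (247,244), heat sink on pad_small (315,174) and dark transformer on pad_round (355,250). The look-alikes are pink (370,197) and blue (375,307). I'll enlarge these now.

```bash
cat > h.py <<'E'
from rig import ctrl,cams,order
import cv2, numpy as np
from scipy.spatial.transform import Rotation as R
def ray(d,u,v):
    K=d["K"]; r=np.array([(u-K[0,2])/K[0,0],(v-K[1,2])/K[1,1],1.])
    return R.from_quat(d["attitude"]).as_matrix()@r
def p2w(d,u,v,z):
    r=ray(d,u,v); c=np.array(d["xyz"]); return (c+r*(z-c[2])/r[2])[:2]
def w2p(d,p):
    q=R.from_quat(d["attitude"]).as_matrix().T@(np.array(p)-d["xyz"]); q=d["K"]@q; return q[:2]/q[2]
def bgr(d): return cv2.cvtColor(d["color"],cv2.COLOR_RGB2BGR)
def crop(img,u,v,w,h,s):
    c=img[v:v+h,u:u+w]; c=cv2.resize(c,None,fx=s,fy=s,interpolation=cv2.INTER_CUBIC)
    for k in range(0,w,10): cv2.line(c,(k*s,0),(k*s,6 if k%50 else 14),(0,255,255),1); cv2.putText(c,str(u+k),(k*s,20),0,.35,(0,255,255),1)
    for k in range(0,h,10): cv2.line(c,(0,k*s),(6,k*s),(0,255,255),1); cv2.putText(c,str(v+k),(8,k*s+4),0,.35,(0,255,255),1)
    return c
E
python3 - <<'E'
from h import *
d=cams.read_camera("top"); i=bgr(d)
cv2.imwrite("pics/c1.png",crop(i,95,125,190,170,4)[:600])
i2=np.clip(i.astype(float)*1.8,0,255).astype(np.uint8)
cv2.imwrite("pics/c1.png",crop(i2,90,125,195,148,4)); cv2.imwrite("pics/c2.png",crop(i2,280,135,130,110,5)); 
cv2.imwrite("pics/c1b.png",crop(i2,95,205,190,95,4));cv2.imwrite("pics/c3.png",crop(i2,310,220,100,110,5)); 
print(p2w(d,255,190,0),p2w(d,255,100,0),p2w(d,100,190,0))
E
```

```text
[ 0.588017   -0.01123694] [ 0.80166359 -0.01228607] [0.58875683 0.34139696]
```

View pics/c1.png

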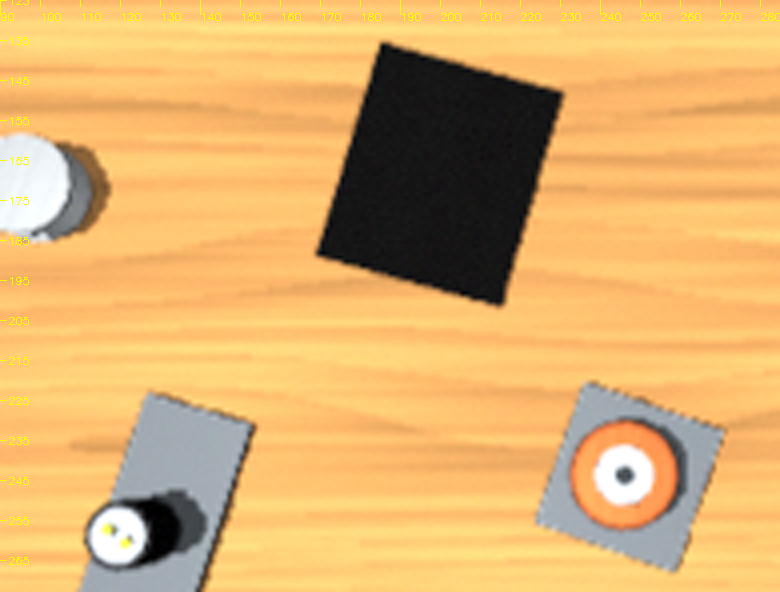

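View pics/c1b.png

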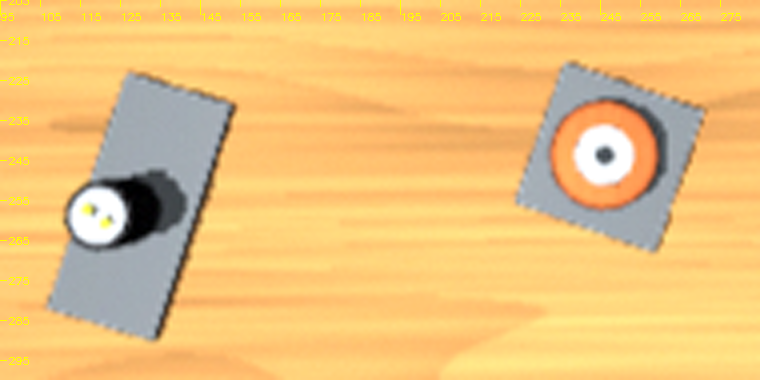

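View pics/c2.png

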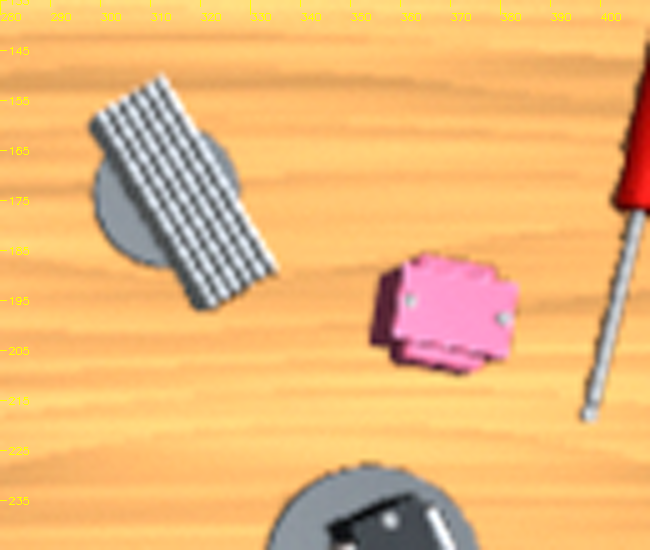

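View pics/c3.png

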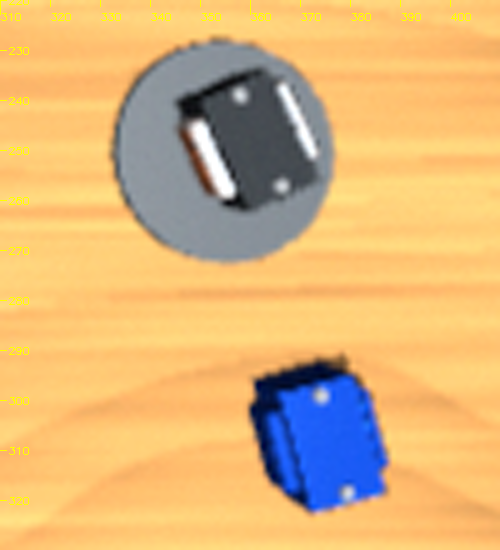

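```bash
cat > m.py <<'E'
from h import *
d=cams.read_camera("top")
def S(pts,u,v,s,z): return np.array([p2w(d,u+(x+.5)/s-.5,v+(y+.5)/s-.5,z) for x,y in pts])
def rect(c):
    m=c.mean(0); a=c[1]-c[0]+c[2]-c[3]; b=c[2]-c[1]+c[3]-c[0]
    return m, np.hypot(*a)/2*1e3, np.hypot(*b)/2*1e3, np.degrees(np.arctan2(a[1],a[0])), np.degrees(np.arctan2(b[1],b[0]))
print("mat",rect(S([(382,42),(563,93),(503,306),(317,254)],90,125,4,.004)))
print("sq",rect(S([(588,381),(724,430),(676,572),(538,522)],90,125,4,.01)))
print("long",rect(S([(128,71),(233,103),(154,338),(47,308)],95,205,4,.01)))
print("tor",S([(626,474)],90,125,4,.042)); print("cap",S([(97,216)],95,205,4,.068))
print("small",S([(167,193)],280,135,5,.01))
print("hs",rect(S([(97,118),(162,75),(278,270),(212,305)],280,135,5,.046)))
print("rnd",S([(223,150)],310,220,5,.01))
t=S([(240,95),(282,186)],310,220,5,.054); print("tr",t.mean(0),np.degrees(np.arctan2(*(t[1]-t[0])[::-1])),np.hypot(*(t[1]-t[0])))
print(R.from_quat(ctrl.get_obs()["eef_rot"]).as_matrix().round(3))
E
python3 m.py
```

```text
mat (array([0.63898377, 0.1148614 ]), np.float64(109.37144836780513), np.float64(128.19130669977466), np.float64(-105.91068861391473), np.float64(164.3992966924561))
sq (array([0.46597329, 0.00635835]), np.float64(81.5820123413661), np.float64(83.2170298449308), np.float64(-110.04063647284315), np.float64(160.5817951949376))
long (array([0.4410509 , 0.26710048]), np.float64(61.22902662422429), np.float64(135.10610526478987), np.float64(-106.49124406719085), np.float64(162.701563185193))
tor [[0.46734562 0.00957467]]
cap [[0.43720366 0.27377922]]
small [[ 0.62538435 -0.14432789]]
hs (array([ 0.6203332 , -0.14725586]), np.float64(34.202909799027765), np.float64(98.62048888657355), np.float64(-59.391616796980934), np.float64(-149.96331424524104))
rnd [[ 0.45113918 -0.23394808]]
tr [ 0.45630282 -0.23903367] -156.55339557086953 0.04239681250950478
[[-0.     0.941  0.339]
 [ 0.001  0.339 -0.941]
 [-1.     0.    -0.001]]
```

```bash
cat > ov.py <<'E'
from h import *
def circ(p,r,z): return [(p[0]+r*np.cos(a),p[1]+r*np.sin(a),z) for a in np.linspace(0,2*np.pi,40)]
def box(p,ang,lx,ly,z):
    a=np.radians(ang); X=np.array([np.cos(a),np.sin(a)]);Y=np.array([-X[1],X[0]])
    return [tuple(np.array(p)+sx*X*lx/2+sy*Y*ly/2)+(z,) for sx,sy in((1,1),(1,-1),(-1,-1),(-1,1),(1,1))]
def draw(cam,shapes,regions,tag):
    d=cams.read_camera(cam); i=np.clip(bgr(d).astype(float)*1.5,0,255).astype(np.uint8)
    s=6
    for k,(u,v,w,h) in enumerate(regions):
        c=crop(i,u,v,w,h,s)
        for sh in shapes:
            q=np.array([(w2p(d,p)-[u,v]+.5)*s-.5 for p in sh])
            cv2.polylines(c,[q.round().astype(int)],False,(0,255,0),1)
        cv2.imwrite(f"pics/{tag}{k}.png",c)
PADS=[box((.639,.1149),164.5,.13,.11,.004),box((.466,.0064),160.3,.084,.084,.01),box((.441,.2671),163,.136,.062,.01),
 circ((.6254,-.1443),.034,.01),circ((.4511,-.2339),.05,.01)]
E
python3 - <<'E'
from ov import *
sh=PADS+[circ((.4673,.0096),.03,.042),circ((.4372,.2738),.018,.068),box((.6203,-.1473),30.2,.1,.034,.046),box((.4563,-.239),-156.5,.052,.034,.054),box((.4563,-.239),-156.5,.034,.048,.044)]
draw("top",sh,[(105,215,60,80),(215,210,70,70),(290,145,55,65),(325,220,60,60)],"o")
draw("side",sh,[(180,190,160,100),(260,270,90,60),(230,130,120,45)],"s")
a=[cv2.imread(f"pics/o{k}.png") for k in range(4)]
c=np.zeros((480,800,3),np.uint8); 
c[:420,:420]=a[1]; c[:480,420:780]=a[0]; cv2.imwrite("pics/oA.png",c)
c=np.zeros((400,800,3),np.uint8); c[:390,:330]=a[2]; c[:360,400:760]=a[3]; cv2.imwrite("pics/oB.png",c)
c=np.zeros((600,1000,3),np.uint8)
a=[cv2.imread(f"pics/s{k}.png") for k in range(3)]; c[:600,:960]=a[0]; cv2.imwrite("pics/sA.png",cv2.resize(c,(800,480)))
c=np.zeros((640,720,3),np.uint8); c[:270]=a[2]; c[270:630,:540]=a[1]; cv2.imwrite("pics/sB.png",cv2.resize(c,None,fx=.9,fy=.9))
E
```

```text
(no output)
```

View pics/oA.png

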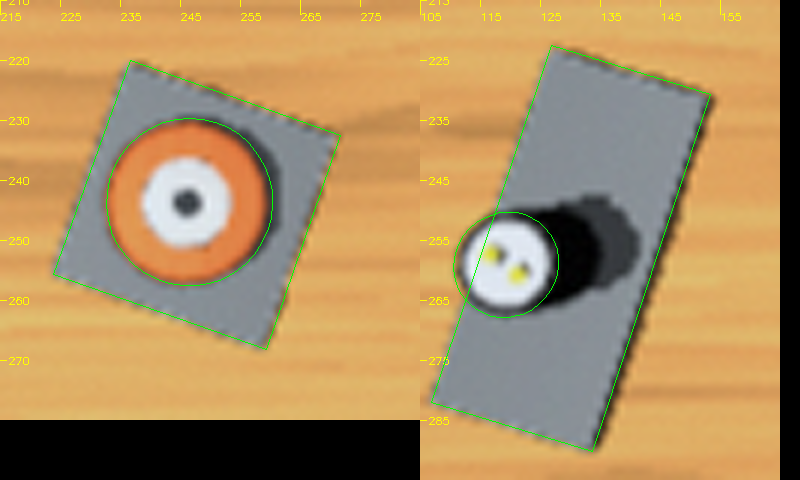

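View pics/oB.png

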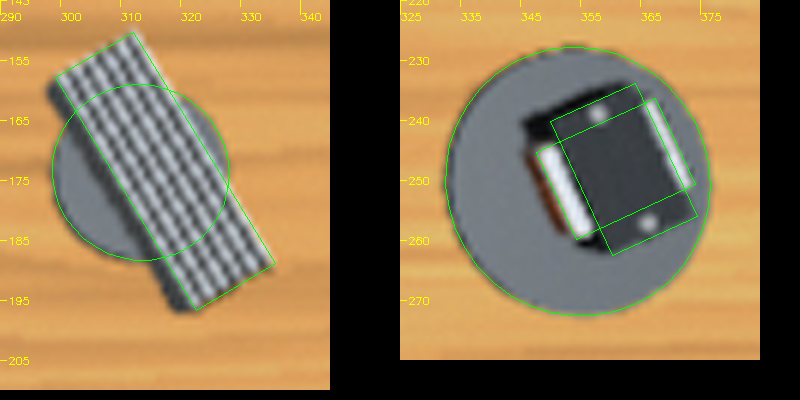

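View pics/sB.png

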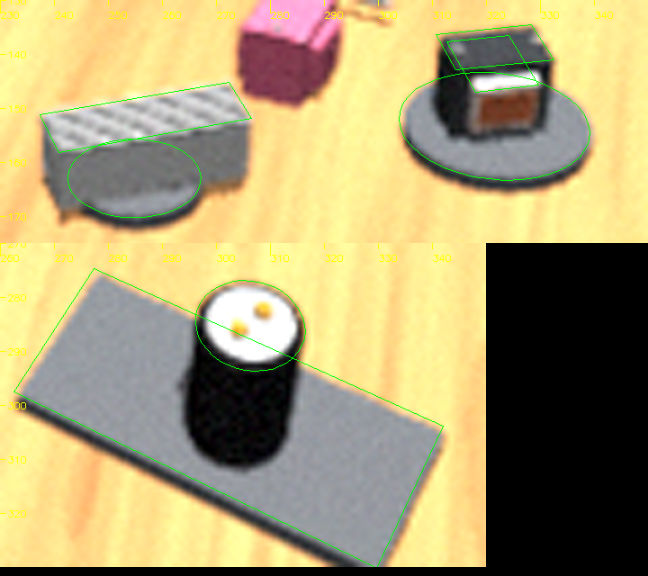

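View pics/sA.png

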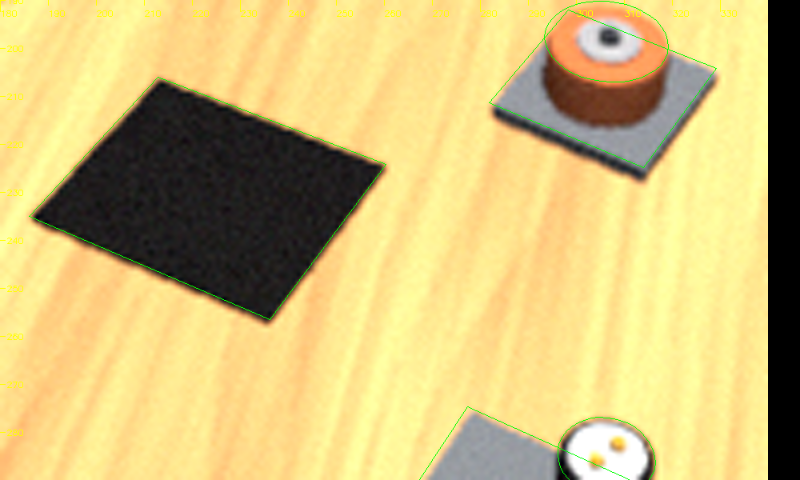

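Overlays agree in both cameras to within 2 mm. The meant transformer is the dark one at (361,247); pink (370,197) and blue (375,307) are ruled out by colour. First I take the toroid.

Call:
servo_tool(
  translation=[
    [0.247,0.622,-0.117],
    [0.247,0.622,-0.117],
    [0.247,0.622,-0.117],
    [0.247,0.622,-0.117],
    [0.247,0.622,-0.117],
    [0.247,0.622,-0.117],
    [0.247,0.622,-0.117],
    [0.247,0.622,-0.117],
    [0.247,0.622,-0.117],
    [0.247,0.622,-0.117],
    [0.247,0.622,-0.117],
    [0.247,0.622,-0.117],
    [0.247,0.622,-0.117],
    [0.247,0.622,-0.117],
    [0.247,0.622,-0.117],
    [0.247,0.622,-0.117],
    [0.247,0.622,-0.117],
    [0.247,0.622,-0.117],
    [0.247,0.622,-0.117],
    [0.247,0.622,-0.117],
  ],
  yaw=[0,0,0,0,0,0,0,0,0,0,0,0,0,0,0,0,0,0,0,0],
  claw=[1,1,1,1,1,1,1,1,1,1,1,1,1,1,1,1,1,1,1,1],
  force=25,
)

```text
time: 2.02
tool_pos: [0.4669, 0.0093, 0.1097]
eef_rot: [0.406, 0.578, -0.407, 0.578]
force: [-0.9, -0.5, -0.4]
grip_width: 0.0915
```

Call:
servo_tool(
  translation=[
    [0,0.001,-0.04],
    [0,0.001,-0.07],
    [0,0.001,-0.092],
    [0,0.001,-0.092],
    [0,0.001,-0.092],
    [0,0.001,-0.092],
    [0,0.001,-0.092],
    [0,0.001,-0.092],
    [0,0.001,-0.092],
    [0,0.001,-0.092],
    [0,0.001,-0.092],
    [0,0.001,-0.092],
    [0,0.001,-0.092],
  ],
  yaw=[0,0,0,0,0,0,0,0,0,0,0,0,0],
  claw=[1,1,1,1,-1,-1,-1,-1,-1,-1,-1,-1,-1],
)

```text
time: 3.1
tool_pos: [0.4682, 0.0117, 0.0188]
eef_rot: [0.407, 0.578, -0.406, 0.579]
force: [-1.8, -0.1, 8.9]
grip_width: 0.0596
```

Call:
servo_tool(
  translation=[
    [0,0,0.03],
    [0,0,0.06],
    [0.03,0.02,0.08],
    [0.06,0.036,0.08],
    [0.09,0.055,0.08],
    [0.12,0.073,0.08],
    [0.15,0.091,0.08],
    [0.171,0.104,0.08],
    [0.171,0.104,0.08],
    [0.171,0.104,0.05],
    [0.171,0.104,0.02],
    [0.171,0.104,0.004],
    [0.171,0.104,-0.005],
    [0.171,0.104,-0.005],
    [0.171,0.104,-0.005],
    [0.171,0.104,-0.005],
  ],
  yaw=[0,0,0,0,0,0,0,0,0,0,0,0,0,0,0,0],
  claw=[-1,-1,-1,-1,-1,-1,-1,-1,-1,-1,-1,-1,-1,-1,-1,-1],
)

```text
time: 4.43
tool_pos: [0.6386, 0.1155, 0.0133]
eef_rot: [0.407, 0.578, -0.406, 0.579]
force: [0.1, -0.0, -2.5]
grip_width: 0.0593
```

Call:
servo_tool(
  translation=[
    [0,0,0],
    [0,0,0],
    [0,0,0],
    [0,0,0],
    [0,0,0],
    [0,0,0.03],
    [0,0,0.07],
    [0,0,0.1],
    [0,0,0.1],
  ],
  yaw=[0,0,0,0,0,0,0,0,0],
  claw=[1,1,1,1,1,1,1,1,1],
)

```text
time: 5.18
tool_pos: [0.643, 0.1174, 0.1201]
eef_rot: [0.409, 0.576, -0.403, 0.581]
force: [1.3, 0.8, 0.6]
grip_width: 0.0921
```

Run:
```python
from h import *
d=cams.read_camera("side"); cv2.imwrite("pics/s1.png",bgr(d)); print(ctrl.get_obs()["joint_pos"].round(2))
```

```text
[ 0.22  0.67 -0.63  1.64  0.45  0.98 -1.79]
```

View pics/s1.png

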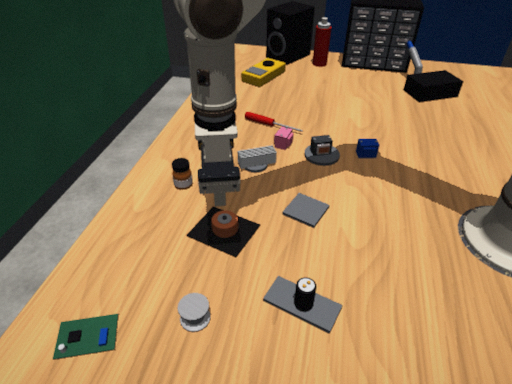

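Call:
servo_tool(
  translation=[
    [-0.182,-0.354,0.0],
    [-0.182,-0.354,0.0],
    [-0.182,-0.354,0.0],
    [-0.182,-0.354,0.0],
    [-0.182,-0.354,0.0],
    [-0.182,-0.354,0.0],
    [-0.182,-0.354,0.0],
    [-0.182,-0.354,0.0],
    [-0.182,-0.354,0.0],
    [-0.182,-0.354,0.0],
    [-0.182,-0.354,0.0],
    [-0.182,-0.354,0.0],
    [-0.182,-0.354,0.0],
    [-0.182,-0.354,0.0],
    [-0.182,-0.354,0.0],
    [-0.182,-0.354,0.0],
    [-0.182,-0.354,0.0],
  ],
  yaw=[-86.3,-86.3,-86.3,-86.3,-86.3,-86.3,-86.3,-86.3,-86.3,-86.3,-86.3,-86.3,-86.3,-86.3,-86.3,-86.3,-86.3],
  claw=[1,1,1,1,1,1,1,1,1,1,1,1,1,1,1,1,1],
)

```text
time: 6.65
tool_pos: [0.4565, -0.238, 0.1126]
eef_rot: [-0.692, -0.145, 0.692, -0.145]
force: [0.4, 0.4, 0.6]
grip_width: 0.0915
```

Run:
```python
from h import *
o=ctrl.get_obs();print(o["joint_pos"].round(2),o["tool_pos"],R.from_quat(o["eef_rot"]).as_matrix()[:,2])
d=cams.read_camera("top"); cv2.imwrite("pics/t2.png",bgr(d));
```

```text
[ 0.65  0.4  -0.27  1.99  0.15  0.78 -2.43] [ 0.45646014 -0.23803268  0.11255385] [-9.15939122e-01 -4.01317231e-01  7.43386777e-05]
```

View pics/t2.png

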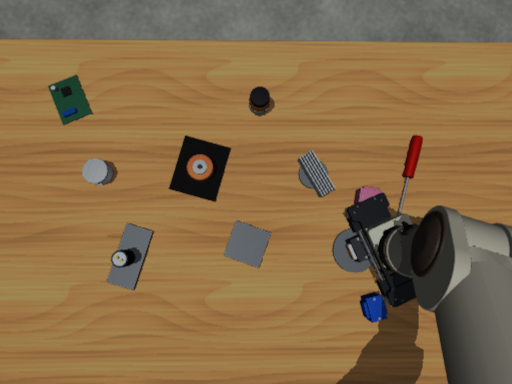

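Call:
servo_tool(
  translation=[
    [0,-0.001,-0.04],
    [0,-0.001,-0.07],
    [0,-0.001,-0.093],
    [0,-0.001,-0.093],
    [0,-0.001,-0.093],
    [0,-0.001,-0.093],
    [0,-0.001,-0.093],
    [0,-0.001,-0.093],
    [0,-0.001,-0.093],
    [0,-0.001,-0.093],
    [0,-0.001,-0.093],
    [0,-0.001,-0.093],
    [0,-0.001,-0.093],
    [0,-0.001,-0.093],
  ],
  yaw=[0,0,0,0,0,0,0,0,0,0,0,0,0,0],
  claw=[1,1,1,1,-1,-1,-1,-1,-1,-1,-1,-1,-1,-1],
)

```text
time: 7.87
tool_pos: [0.4565, -0.24, 0.0205]
eef_rot: [0.692, 0.144, -0.692, 0.144]
force: [-1.3, -0.7, 6.3]
grip_width: 0.0517
```

Run:
```python
from h import *
o=ctrl.get_obs();print(o["joint_pos"].round(2),o["tool_pos"],R.from_quat(o["eef_rot"]).as_matrix()[:,2])
d=cams.read_camera("side"); cv2.imwrite("pics/t3.png",crop(bgr(d),200,60,200,150,4));
```

```text
[ 0.61  0.55 -0.22  2.02  0.21  0.59 -2.48] [ 0.4564701  -0.23999244  0.02045109] [-9.17051997e-01 -3.98767646e-01  1.30051339e-05]
```

View pics/t3.png

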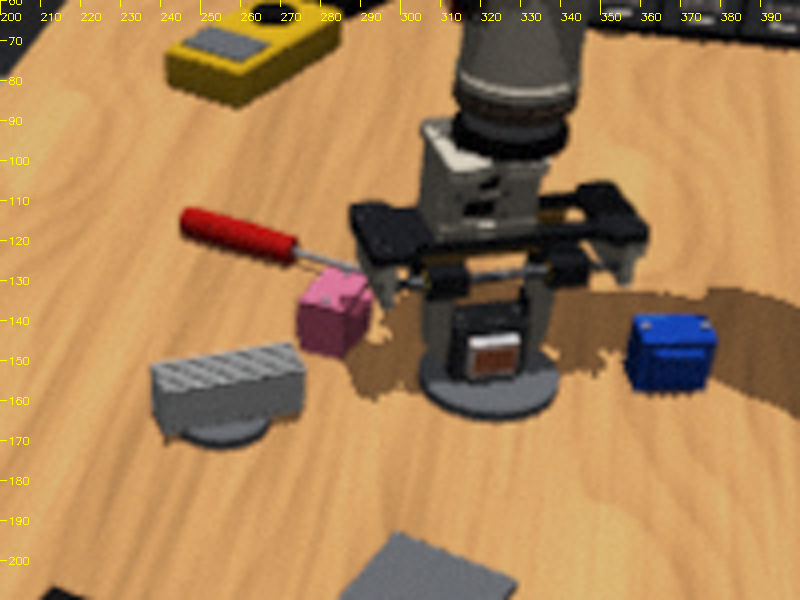

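Call:
servo_tool(
  translation=[
    [0,0,0.03],
    [0,0,0.06],
    [0.0,0.04,0.08],
    [0.004,0.08,0.08],
    [0.006,0.12,0.08],
    [0.008,0.16,0.08],
    [0.0095,0.2,0.08],
    [0.0095,0.235,0.08],
    [0.0095,0.2464,0.08],
    [0.0095,0.2464,0.08],
    [0.0095,0.2464,0.08],
    [0.0095,0.2464,0.05],
    [0.0095,0.2464,0.025],
    [0.0095,0.2464,0.01],
    [0.0095,0.2464,0.002],
    [0.0095,0.2464,0.0],
    [0.0095,0.2464,0.0],
    [0.0095,0.2464,0.0],
  ],
  yaw=[0,0,7,14,21,28,35,42,46.8,46.8,46.8,46.8,46.8,46.8,46.8,46.8,46.8,46.8],
  claw=[-1,-1,-1,-1,-1,-1,-1,-1,-1,-1,-1,-1,-1,-1,-1,-1,-1,-1],
)

```text
time: 9.42
tool_pos: [0.4661, 0.0055, 0.0198]
eef_rot: [-0.579, -0.406, 0.579, -0.407]
force: [-0.6, 0.4, -5.5]
grip_width: 0.0519
```

Call:
servo_tool(
  translation=[
    [0,0,0],
    [0,0,0],
    [0,0,0],
    [0,0,0],
    [0,0,0],
    [0,0,0.03],
    [0,0,0.06],
    [0,0,0.095],
    [0,0,0.095],
  ],
  yaw=[0,0,0,0,0,0,0,0,0],
  claw=[1,1,1,1,1,1,1,1,1],
)

```text
time: 10.17
tool_pos: [0.4701, 0.0075, 0.1202]
eef_rot: [0.581, 0.405, -0.575, 0.409]
force: [0.6, 0.1, -0.3]
grip_width: 0.0918
```

Run:
```python
from h import *
o=ctrl.get_obs();print(o["joint_pos"].round(2),o["tool_pos"],R.from_quat(o["eef_rot"]).as_matrix()[:,2])
d=cams.read_camera("side"); cv2.imwrite("pics/t4.png",crop(bgr(d),170,100,200,150,4));
```

```text
[ 0.4   0.34 -0.55  2.09  0.26  0.77 -2.22] [0.47008208 0.00750272 0.12017311] [-0.33639923 -0.94171551 -0.00273195]
```

View pics/t4.png

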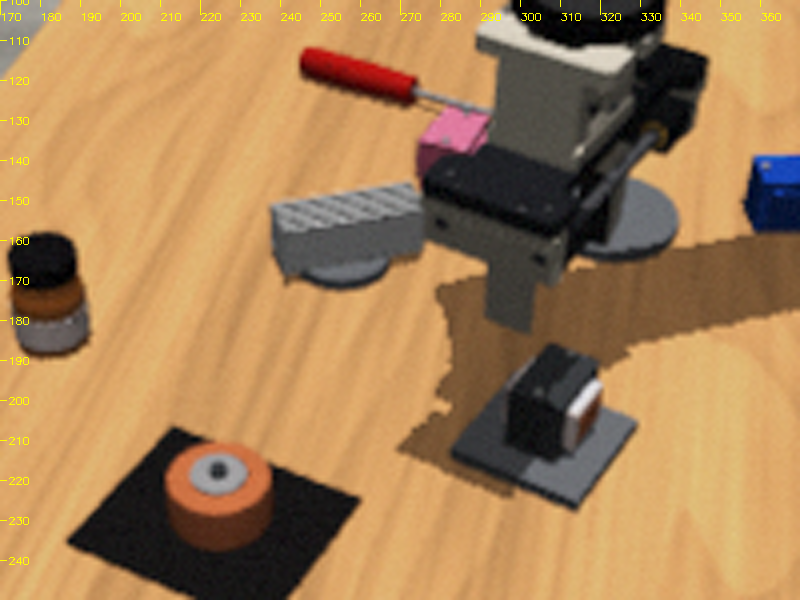

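Call:
servo_tool(
  translation=[
    [0.1726,0.11,0],
    [0.1726,0.11,0],
    [0.1726,0.11,0],
    [0.1726,0.11,0],
    [0.1726,0.11,0],
    [0.1726,0.11,0],
    [0.1726,0.11,0],
    [0.1726,0.11,0],
    [0.1726,0.11,0],
    [0.1726,0.11,0],
  ],
  yaw=[40,40,40,40,40,40,40,40,40,40],
  claw=[1,1,1,1,1,1,1,1,1,1],
)

```text
time: 11.05
tool_pos: [0.6374, 0.1155, 0.1144]
eef_rot: [0.404, 0.58, -0.405, 0.58]
force: [-0.0, -0.3, 0.1]
grip_width: 0.092
```

Call:
servo_tool(
  translation=[
    [0.001,0,-0.04],
    [0.001,0,-0.075],
    [0.001,0,-0.101],
    [0.001,0,-0.101],
    [0.001,0,-0.101],
    [0.001,0,-0.101],
    [0.001,0,-0.101],
    [0.001,0,-0.101],
    [0.001,0,-0.101],
    [0.001,0,-0.101],
    [0.001,0,-0.101],
    [0.001,0,-0.101],
    [0.001,0,-0.101],
  ],
  yaw=[0,0,0,0,0,0,0,0,0,0,0,0,0],
  claw=[1,1,1,1,-1,-1,-1,-1,-1,-1,-1,-1,-1],
)

```text
time: 12.13
tool_pos: [0.6406, 0.1168, 0.0153]
eef_rot: [0.404, 0.58, -0.404, 0.581]
force: [-0.2, -1.0, 6.4]
grip_width: 0.0595
```

Call:
servo_tool(
  translation=[
    [0,0,0.03],
    [0,0,0.06],
    [-0.015,-0.028,0.09],
    [-0.032,-0.06,0.09],
    [-0.05,-0.093,0.09],
    [-0.068,-0.127,0.09],
    [-0.086,-0.16,0.09],
    [-0.104,-0.194,0.09],
    [-0.122,-0.227,0.09],
    [-0.14,-0.26,0.09],
    [-0.158,-0.294,0.09],
    [-0.174,-0.324,0.09],
    [-0.188,-0.35,0.09],
    [-0.188,-0.35,0.09],
    [-0.188,-0.35,0.06],
    [-0.188,-0.35,0.03],
    [-0.188,-0.35,0.012],
    [-0.188,-0.35,0.006],
    [-0.188,-0.35,0.006],
    [-0.188,-0.35,0.006],
  ],
  yaw=[0,0,0,0,0,0,0,0,0,0,0,0,0,0,0,0,0,0,0,0],
  claw=[-1,-1,-1,-1,-1,-1,-1,-1,-1,-1,-1,-1,-1,-1,-1,-1,-1,-1,-1,-1],
)

```text
time: 13.8
tool_pos: [0.4515, -0.2325, 0.0196]
eef_rot: [0.404, 0.581, -0.404, 0.58]
force: [0.4, -0.3, -3.5]
grip_width: 0.0592
```

Call:
servo_tool(
  translation=[
    [0,-0.001,-0.001],
    [0,-0.001,-0.001],
    [0,-0.001,-0.001],
    [0,-0.001,-0.001],
    [0,-0.001,-0.001],
    [0,-0.001,-0.001],
    [0,-0.001,0.03],
    [0,-0.001,0.06],
    [0,-0.001,0.095],
    [0,-0.001,0.095],
  ],
  yaw=[0,0,0,0,0,0,0,0,0,0],
  claw=[-1,-1,1,1,1,1,1,1,1,1],
)

```text
time: 14.63
tool_pos: [0.4557, -0.2354, 0.1206]
eef_rot: [0.404, 0.577, -0.404, 0.584]
force: [1.3, -0.3, -0.1]
grip_width: 0.0915
```

Call:
servo_tool(
  translation=[
    [-0.014,0.508,0.005],
    [-0.014,0.508,0.005],
    [-0.014,0.508,0.005],
    [-0.014,0.508,0.005],
    [-0.014,0.508,0.005],
    [-0.014,0.508,0.005],
    [-0.014,0.508,0.005],
    [-0.014,0.508,0.005],
    [-0.014,0.508,0.005],
    [-0.014,0.508,0.005],
    [-0.014,0.508,0.005],
    [-0.014,0.508,0.005],
    [-0.014,0.508,0.005],
    [-0.014,0.508,0.005],
    [-0.014,0.508,0.005],
    [-0.014,0.508,0.005],
  ],
  yaw=[20,20,20,20,20,20,20,20,20,20,20,20,20,20,20,20],
  claw=[1,1,1,1,1,1,1,1,1,1,1,1,1,1,1,1],
)

```text
time: 15.97
tool_pos: [0.4376, 0.2721, 0.1194]
eef_rot: [0.297, 0.641, -0.298, 0.642]
force: [-0.1, -0.9, 0.6]
grip_width: 0.0917
```

Run:
```python
from ov import *
o=ctrl.get_obs();print(o["joint_pos"].round(2),o["tool_pos"],R.from_quat(o["eef_rot"]).as_matrix()[:,2])
draw("top",PADS+[circ((.4511,-.2339),.03,.042),box((.466,.0064),-109.7,.052,.034,.054)],[(325,220,60,60),(215,210,70,70)],"p")
c=np.zeros((420,800,3),np.uint8);c[:360,:360]=cv2.imread("pics/p0.png");c[:,370:790]=cv2.imread("pics/p1.png");cv2.imwrite("pics/pA.png",c)
```

```text
[ 0.06  0.51 -0.84  1.97  0.49  0.88 -1.9 ] [0.43763115 0.27209442 0.11940567] [ 0.64590585 -0.76341633  0.00106484]
```

View pics/pA.png

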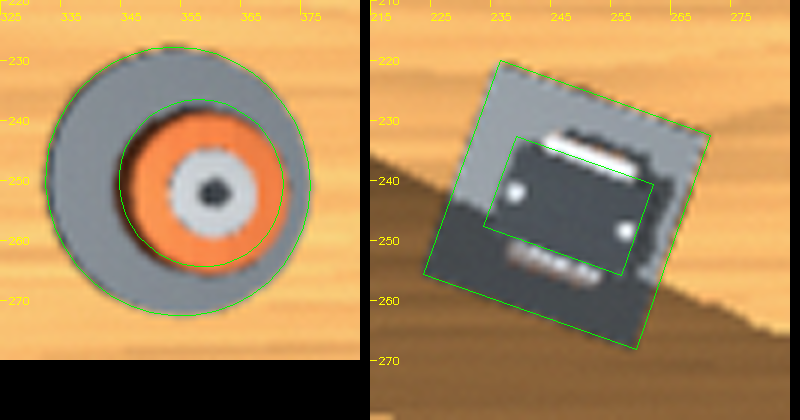

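Call:
servo_tool(
  translation=[
    [0,0.0015,-0.04],
    [0,0.0015,-0.065],
    [0,0.0015,-0.083],
    [0,0.0015,-0.083],
    [0,0.0015,-0.083],
    [0,0.0015,-0.083],
    [0,0.0015,-0.083],
    [0,0.0015,-0.083],
    [0,0.0015,-0.083],
    [0,0.0015,-0.083],
    [0,0.0015,-0.083],
    [0,0.0015,-0.083],
    [0,0.0015,-0.083],
    [0,0.0015,-0.083],
    [0,0.0015,-0.083],
    [0,0.0015,-0.083],
    [0,0.0015,-0.083],
  ],
  yaw=[0,0,0,0,0,0,0,0,0,0,0,0,0,0,0,0,0],
  claw=[1,1,1,1,-1,-1,-1,-1,-1,-1,-1,-1,-1,-1,-1,-1,-1],
  force=20,
)

```text
time: 17.43
tool_pos: [0.4374, 0.2754, 0.0368]
eef_rot: [0.297, 0.642, -0.297, 0.642]
force: [-0.4, -0.4, 1.1]
grip_width: 0.0355
```

Call:
servo_tool(
  translation=[
    [0,0,0.03],
    [0,0,0.06],
    [0.025,-0.02,0.07],
    [0.053,-0.042,0.07],
    [0.082,-0.065,0.07],
    [0.112,-0.088,0.07],
    [0.142,-0.112,0.07],
    [0.17,-0.135,0.07],
    [0.19,-0.15,0.07],
    [0.2015,-0.16,0.07],
    [0.2015,-0.16,0.07],
    [0.2015,-0.16,0.045],
    [0.2015,-0.16,0.02],
    [0.2015,-0.16,0.003],
    [0.2015,-0.16,-0.004],
    [0.2015,-0.16,-0.006],
    [0.2015,-0.16,-0.006],
    [0.2015,-0.16,-0.006],
  ],
  yaw=[0,0,0,0,0,0,0,0,0,0,0,0,0,0,0,0,0,0],
  claw=[-1,-1,-1,-1,-1,-1,-1,-1,-1,-1,-1,-1,-1,-1,-1,-1,-1,-1],
)

```text
time: 18.93
tool_pos: [0.6389, 0.1162, 0.0311]
eef_rot: [0.297, 0.642, -0.297, 0.642]
force: [-0.7, -0.7, -1.2]
grip_width: 0.0356
```

Call:
servo_tool(
  translation=[
    [0,0,-0.0005],
    [0,0,-0.0005],
    [0,0,-0.0005],
    [0,0,-0.0005],
    [0,0,-0.0005],
    [0,0,-0.0005],
    [0,0,0.03],
    [0,0,0.06],
    [0,0,0.095],
    [0,0,0.095],
    [0,0,0.095],
  ],
  yaw=[0,0,0,0,0,0,0,0,0,0,0],
  claw=[0,0,0.3,0.3,0.3,0.3,0.3,0.3,0.3,0.3,0.3],
)

```text
time: 19.85
tool_pos: [0.6409, 0.116, 0.1285]
eef_rot: [0.298, 0.64, -0.296, 0.643]
force: [0.3, -0.4, -0.7]
grip_width: 0.0596
```

Run:
```python
from h import *
o=ctrl.get_obs();print(o["joint_pos"].round(2),o["tool_pos"],R.from_quat(o["eef_rot"]).as_matrix()[:,2])
d=cams.read_camera("side"); cv2.imwrite("pics/t5.png",crop(bgr(d),150,100,200,150,4));
```

```text
[ 0.3   0.7  -0.76  1.62  0.54  1.04 -1.49] [0.64085381 0.11599387 0.12852115] [ 0.64686069 -0.76260306  0.00279518]
```

View pics/t5.png

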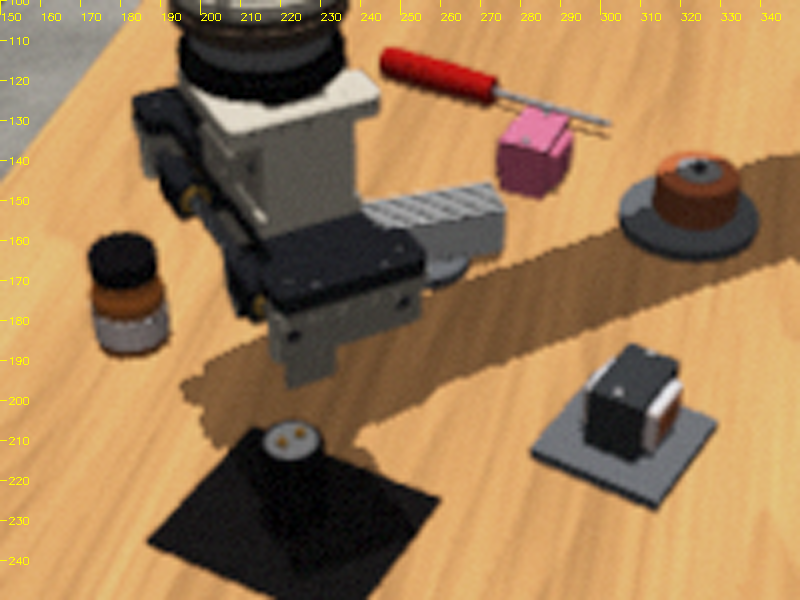

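Call:
servo_tool(
  translation=[
    [-0.0185,-0.263,-0.01],
    [-0.0185,-0.263,-0.01],
    [-0.0185,-0.263,-0.01],
    [-0.0185,-0.263,-0.01],
    [-0.0185,-0.263,-0.01],
    [-0.0185,-0.263,-0.01],
    [-0.0185,-0.263,-0.01],
    [-0.0185,-0.263,-0.01],
    [-0.0185,-0.263,-0.01],
    [-0.0185,-0.263,-0.01],
  ],
  yaw=[-10,-10,-10,-10,-10,-10,-10,-10,-10,-10],
  claw=[0.6,0.6,0.6,0.6,0.6,0.6,0.6,0.6,0.6,0.6],
)

```text
time: 20.73
tool_pos: [0.6199, -0.1455, 0.1148]
eef_rot: [0.352, 0.614, -0.351, 0.613]
force: [0.1, 0.6, 0.9]
grip_width: 0.0736
```

Run:
```python
from h import *
o=ctrl.get_obs();z=R.from_quat(o["eef_rot"]).as_matrix()[:,2];print(o["joint_pos"].round(2),o["tool_pos"],np.degrees(np.arctan2(z[1],z[0])))
d=cams.read_camera("side"); cv2.imwrite("pics/t6.png",crop(bgr(d),200,90,150,110,5));
```

```text
[ 0.69  0.68 -0.71  1.67  0.51  0.99 -1.24] [ 0.61993039 -0.1454625   0.11479302] -59.586910672847516
```

View pics/t6.png

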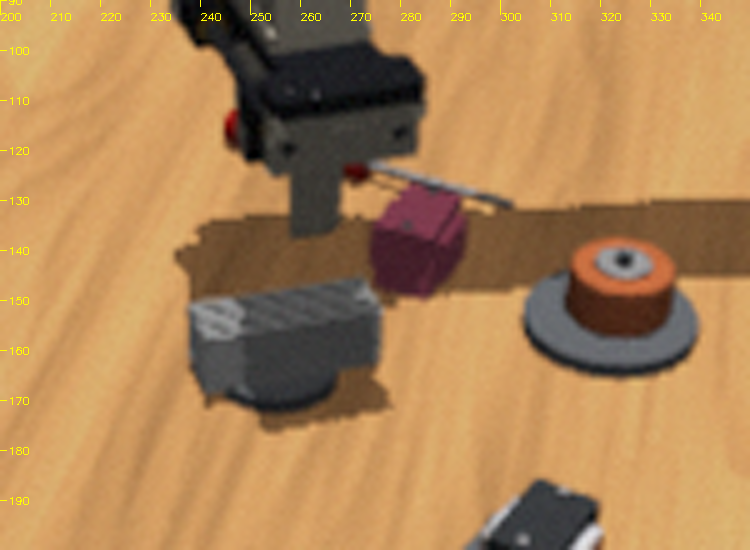

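Call:
servo_tool(
  translation=[
    [0,-0.0015,-0.04],
    [0,-0.0015,-0.075],
    [0,-0.0015,-0.096],
    [0,-0.0015,-0.096],
    [0,-0.0015,-0.096],
    [0,-0.0015,-0.096],
    [0,-0.0015,-0.096],
    [0,-0.0015,-0.096],
    [0,-0.0015,-0.096],
    [0,-0.0015,-0.096],
    [0,-0.0015,-0.096],
    [0,-0.0015,-0.096],
    [0,-0.0015,-0.096],
    [0,-0.0015,-0.096],
    [0,-0.0015,-0.096],
  ],
  yaw=[0,0,0,0,0,0,0,0,0,0,0,0,0,0,0],
  claw=[0.6,0.6,0.6,0.6,-1,-1,-1,-1,-1,-1,-1,-1,-1,-1,-1],
)

```text
time: 22.03
tool_pos: [0.6208, -0.149, 0.0205]
eef_rot: [0.352, 0.613, -0.352, 0.614]
force: [-2.1, 0.9, 6.5]
grip_width: 0.034
```

Run:
```python
from h import *
o=ctrl.get_obs();z=R.from_quat(o["eef_rot"]).as_matrix()[:,2];print(o["joint_pos"].round(2),o["tool_pos"],np.degrees(np.arctan2(z[1],z[0])))
d=cams.read_camera("side"); cv2.imwrite("pics/t7.png",crop(bgr(d),200,90,150,110,5));
```

```text
[ 0.64  0.8  -0.63  1.7   0.6   0.85 -1.3 ] [ 0.62078468 -0.14899225  0.02053534] -59.68551023143819
```

View pics/t7.png

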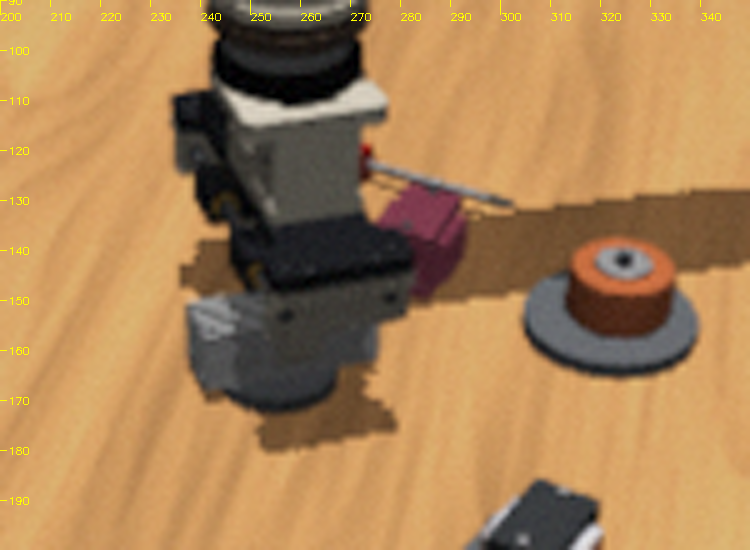

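Call:
servo_tool(
  translation=[
    [0,0,0.04],
    [0,0,0.08],
    [-0.01,0.0232,0.1],
    [-0.021,0.0487,0.1],
    [-0.032,0.074,0.1],
    [-0.043,0.0995,0.1],
    [-0.054,0.125,0.1],
    [-0.065,0.15,0.1],
    [-0.076,0.176,0.1],
    [-0.087,0.201,0.1],
    [-0.098,0.227,0.1],
    [-0.109,0.252,0.1],
    [-0.12,0.278,0.1],
    [-0.131,0.303,0.1],
    [-0.142,0.329,0.1],
    [-0.153,0.354,0.1],
    [-0.164,0.38,0.1],
    [-0.172,0.398,0.1],
    [-0.1795,0.4155,0.1],
    [-0.1795,0.4155,0.1],
  ],
  yaw=[0,7,14,21,28,35,42,49,56,63,70,77,84,91,98,105,112,119,126,132.8],
  claw=[-1,-1,-1,-1,-1,-1,-1,-1,-1,-1,-1,-1,-1,-1,-1,-1,-1,-1,-1,-1],
)

```text
time: 23.75
tool_pos: [0.4386, 0.2704, 0.1202]
eef_rot: [-0.424, 0.565, 0.425, 0.566]
force: [-0.7, 0.8, -2.2]
grip_width: 0.0338
```

Run:
```python
from h import *
o=ctrl.get_obs();z=R.from_quat(o["eef_rot"]).as_matrix()[:,2];print(o["joint_pos"].round(2),o["tool_pos"],np.degrees(np.arctan2(z[1],z[0])))
d=cams.read_camera("side"); cv2.imwrite("pics/t8.png",crop(bgr(d),220,180,150,120,5));
```

```text
[ 0.33  0.77 -1.27  1.96  0.84  1.08 -0.03] [0.4385957  0.27043146 0.12020955] 73.7677316917272
```

View pics/t8.png

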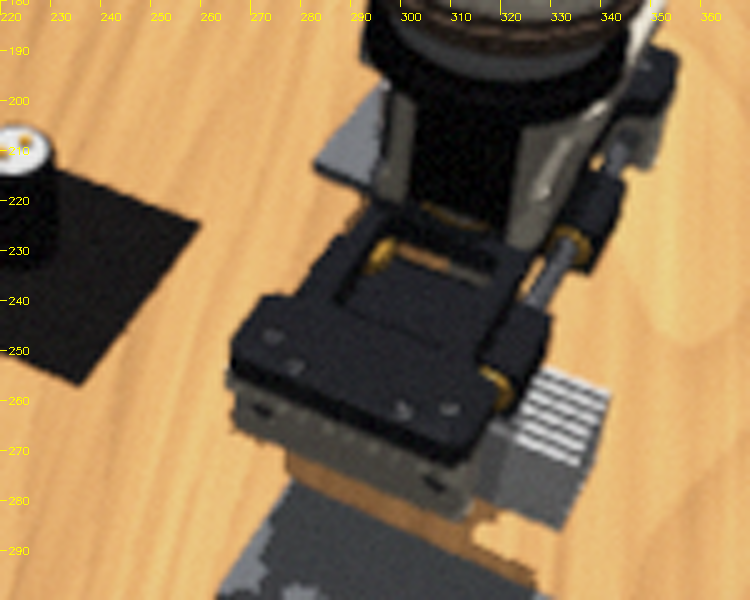

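Call:
servo_tool(
  translation=[
    [0,0,-0.03],
    [0,0,-0.06],
    [0,0,-0.08],
    [0,0,-0.08],
    [0,0,-0.08],
  ],
  yaw=[0,0,0,0,0],
  claw=[-1,-1,-1,-1,-1],
)

```text
time: 24.22
tool_pos: [0.4405, 0.2654, 0.039]
eef_rot: [-0.42, 0.569, 0.421, 0.568]
force: [-0.6, 1.5, -1.8]
grip_width: 0.0339
```

Run:
```python
from h import *
o=ctrl.get_obs();z=R.from_quat(o["eef_rot"]).as_matrix()[:,2];print(o["joint_pos"].round(2),o["tool_pos"],np.degrees(np.arctan2(z[1],z[0])))
```

```text
[ 0.25  0.86 -1.13  2.    0.98  0.97 -0.12] [0.44045881 0.26536336 0.0390017 ] 72.97909207519922
```

Call:
servo_tool(
  translation=[
    [0.0005,0.0015,-0.01],
    [0.0005,0.0015,-0.017],
    [0.0005,0.0015,-0.019],
    [0.0005,0.0015,-0.019],
    [0.0005,0.0015,-0.019],
  ],
  yaw=[0,0,0,0,0],
  claw=[-1,-1,-1,-1,-1],
)

```text
time: 24.63
tool_pos: [0.4417, 0.268, 0.0211]
eef_rot: [-0.421, 0.568, 0.421, 0.568]
force: [-0.1, 0.3, -1.5]
grip_width: 0.0343
```

Call:
servo_tool(
  translation=[
    [0,0,0],
    [0,0,0],
    [0,0,0],
    [0,0,0],
    [0,0,0.03],
    [0,0,0.06],
    [0,0,0.1],
    [0,0,0.1],
  ],
  yaw=[0,0,0,0,0,0,0,0],
  claw=[0.5,0.5,0.5,0.5,0.5,0.5,0.5,0.5],
)

```text
time: 25.3
tool_pos: [0.4438, 0.2712, 0.1269]
eef_rot: [-0.421, 0.565, 0.421, 0.571]
force: [0.3, 1.2, 0.3]
grip_width: 0.0684
```

Call:
servo_tool(
  translation=[
    [0.1977,-0.1515,0],
    [0.1977,-0.1515,0],
    [0.1977,-0.1515,0],
    [0.1977,-0.1515,0],
    [0.1977,-0.1515,0],
    [0.1977,-0.1515,0],
    [0.1977,-0.1515,0],
    [0.1977,-0.1515,0],
    [0.1977,-0.1515,0],
    [0.1977,-0.1515,0],
  ],
  yaw=[0,0,0,0,0,0,0,0,0,0],
  claw=[0.8,0.8,0.8,0.8,0.8,0.8,0.8,0.8,0.8,0.8],
)

```text
time: 26.13
tool_pos: [0.6379, 0.118, 0.1209]
eef_rot: [-0.422, 0.567, 0.422, 0.567]
force: [0.0, 1.1, 0.2]
grip_width: 0.0824
```

Run:
```python
from ov import *
o=ctrl.get_obs();z=R.from_quat(o["eef_rot"]).as_matrix()[:,2];print(o["joint_pos"].round(2),o["tool_pos"],np.degrees(np.arctan2(z[1],z[0])))
draw("top",PADS+[box((.441,.2671),163,.1,.034,.046)],[(100,210,70,90)],"q")
draw("side",PADS+[box((.441,.2671),163,.1,.034,.046)],[(180,180,130,100)],"r")
```

```text
[ 0.51  0.92 -1.18  1.62  0.9   1.23  0.42] [0.63791565 0.11800241 0.12087259] 73.26794648908198
```

View pics/q0.png

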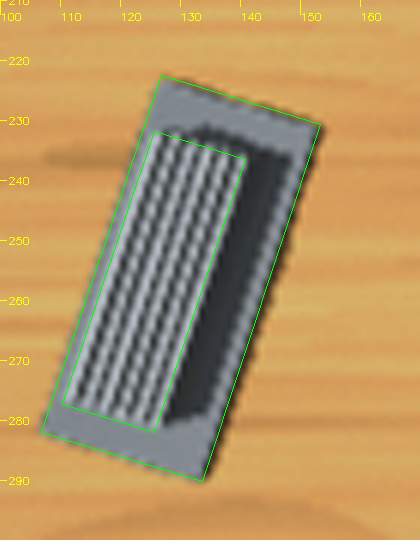

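View pics/r0.png

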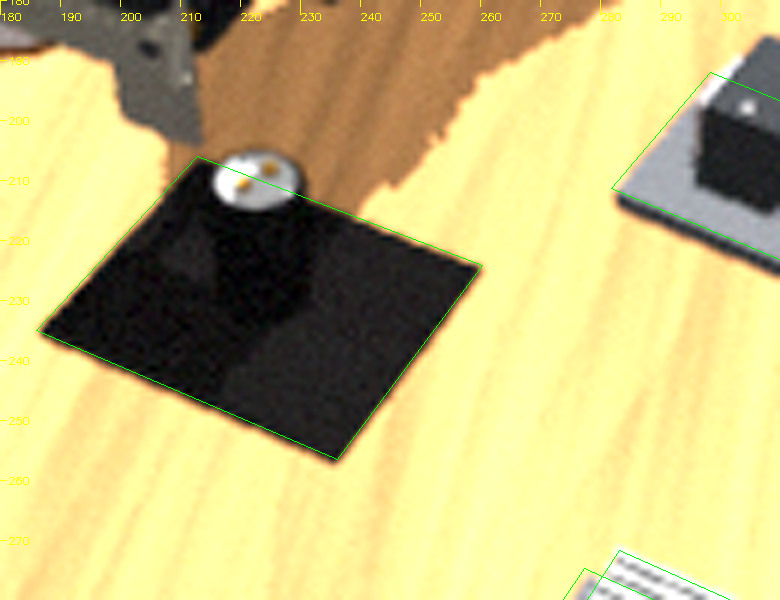

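The heat sink overlay matches its target. Now the capacitor.

Call:
servo_tool(
  translation=[
    [0.001,-0.002,-0.03],
    [0.001,-0.002,-0.06],
    [0.001,-0.002,-0.089],
    [0.001,-0.002,-0.089],
    [0.001,-0.002,-0.089],
    [0.001,-0.002,-0.089],
    [0.001,-0.002,-0.089],
    [0.001,-0.002,-0.089],
    [0.001,-0.002,-0.089],
    [0.001,-0.002,-0.089],
    [0.001,-0.002,-0.089],
    [0.001,-0.002,-0.089],
    [0.001,-0.002,-0.089],
    [0.001,-0.002,-0.089],
    [0.001,-0.002,-0.089],
    [0.001,-0.002,-0.089],
  ],
  yaw=[0,0,0,0,0,0,0,0,0,0,0,0,0,0,0,0],
  claw=[0.8,0.8,0.8,0.8,-1,-1,-1,-1,-1,-1,-1,-1,-1,-1,-1,-1],
)

```text
time: 27.57
tool_pos: [0.6403, 0.1143, 0.032]
eef_rot: [-0.421, 0.568, 0.421, 0.568]
force: [-0.9, -1.4, 4.7]
grip_width: 0.0355
```

Call:
servo_tool(
  translation=[
    [0,0,0.03],
    [0,0,0.06],
    [0,-0.03,0.08],
    [-0.003,-0.06,0.08],
    [-0.005,-0.09,0.08],
    [-0.007,-0.12,0.08],
    [-0.009,-0.15,0.08],
    [-0.011,-0.18,0.08],
    [-0.012,-0.21,0.08],
    [-0.0145,-0.235,0.08],
    [-0.0145,-0.25,0.08],
    [-0.0145,-0.259,0.08],
    [-0.0145,-0.259,0.08],
    [-0.0145,-0.259,0.06],
    [-0.0145,-0.259,0.03],
    [-0.0145,-0.259,0.02],
    [-0.0145,-0.259,0.02],
    [-0.0145,-0.259,0.02],
  ],
  yaw=[0,0,0,0,0,0,0,0,0,0,0,0,0,0,0,0,0,0],
  claw=[-1,-1,-1,-1,-1,-1,-1,-1,-1,-1,-1,-1,-1,-1,-1,-1,-1,-1],
)

```text
time: 29.07
tool_pos: [0.6255, -0.1428, 0.0517]
eef_rot: [-0.421, 0.568, 0.422, 0.568]
force: [0.7, 0.0, 0.0]
grip_width: 0.0353
```

Run:
```python
from ov import *
o=ctrl.get_obs();z=R.from_quat(o["eef_rot"]).as_matrix()[:,2];print(o["joint_pos"].round(2),o["tool_pos"],np.degrees(np.arctan2(z[1],z[0])))
draw("side",PADS,[(200,110,120,80)],"u")
```

```text
[ 0.9   1.   -1.13  1.67  0.99  1.14  0.77] [ 0.62549693 -0.14280022  0.05173493] 73.23349655921848
```

View pics/u0.png

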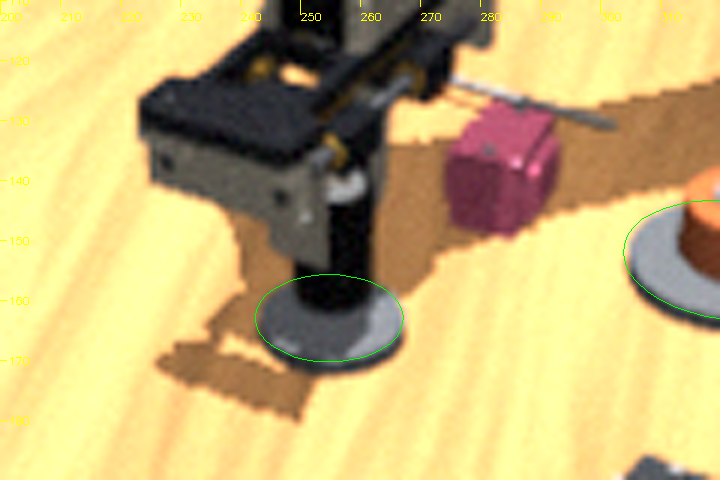

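Call:
servo_tool(
  translation=[
    [0,-0.0015,-0.008],
    [0,-0.0015,-0.0135],
    [0,-0.0015,-0.0145],
    [0,-0.0015,-0.0145],
    [0,-0.0015,-0.0145],
  ],
  yaw=[0,0,0,0,0],
  claw=[-1,-1,-1,-1,-1],
)

```text
time: 29.53
tool_pos: [0.6263, -0.1463, 0.0379]
eef_rot: [-0.421, 0.568, 0.421, 0.568]
force: [0.9, 1.3, 2.6]
grip_width: 0.0354
```

Call:
servo_tool(
  translation=[
    [0,0,0],
    [0,0,0],
    [0,0,0],
    [0,0,0],
    [0,0,0],
    [0,0,0.03],
    [0,0,0.06],
    [0,0,0.095],
    [0,0,0.13],
    [0,0,0.13],
  ],
  yaw=[0,0,0,0,0,0,0,0,0,0],
  claw=[0.3,0.3,0.3,0.3,0.3,0.3,0.3,0.3,0.3,0.3],
)

```text
time: 30.37
tool_pos: [0.6295, -0.145, 0.1748]
eef_rot: [-0.424, 0.565, 0.419, 0.571]
force: [1.6, 0.8, -0.8]
grip_width: 0.0599
```

Call:
servo_tool(
  translation=[
    [0.0,0.15,0.05],
    [0.0,0.15,0.05],
    [0.0,0.15,0.05],
    [0.0,0.15,0.05],
    [0.0,0.15,0.05],
    [0.0,0.15,0.05],
    [0.0,0.15,0.05],
  ],
  yaw=[0,0,0,0,0,0,0],
  claw=[0.3,0.3,0.3,0.3,0.3,0.3,0.3],
)

```text
time: 30.95
tool_pos: [0.6257, 0.0034, 0.2168]
eef_rot: [-0.422, 0.568, 0.421, 0.568]
force: [0.0, -0.2, -0.6]
grip_width: 0.06
```

Run:
```python
from ov import *
T=PADS+[circ((.4511,-.2339),.03,.042),circ((.6254,-.1443),.018,.068),box((.466,.0064),-109.7,.052,.034,.054)]
draw("top",T,[(285,140,60,70),(325,220,60,60)],"v")
draw("side",T,[(220,110,130,100)],"w")
c=np.zeros((420,740,3),np.uint8);c[:420,:360]=cv2.imread("pics/v0.png");c[:360,370:730]=cv2.imread("pics/v1.png");cv2.imwrite("pics/vA.png",c)
cv2.imwrite("pics/t9.png",bgr(cams.read_camera("top")))
```

```text
(no output)
```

View pics/vA.png

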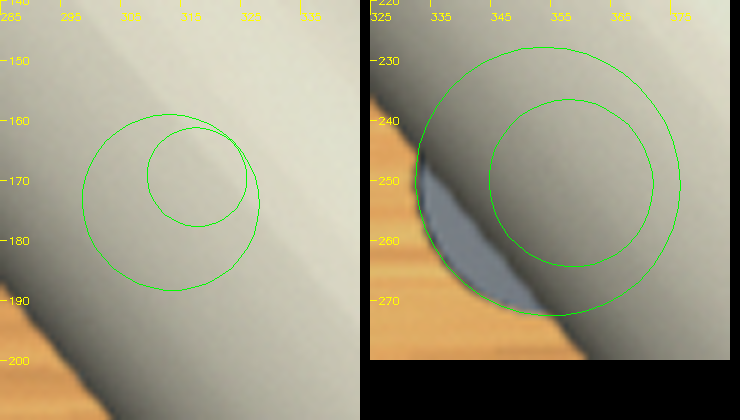

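View pics/w0.png

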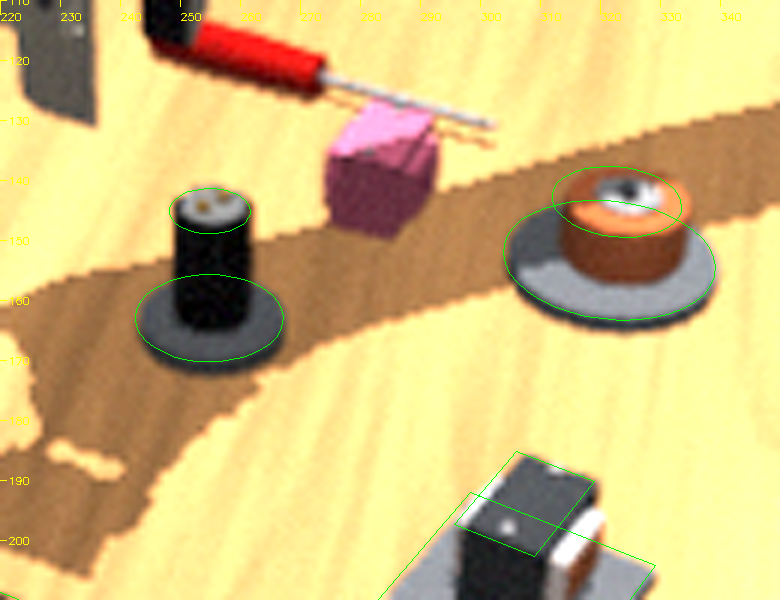

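View pics/t9.png

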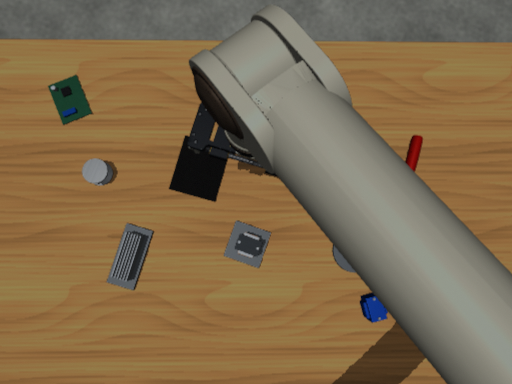

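The arm hides the right-hand pads, so I'll move it aside for a final check.

Call:
servo_tool(
  translation=[
    [-0.1,0.3,0.03],
    [-0.1,0.3,0.03],
    [-0.1,0.3,0.03],
    [-0.1,0.3,0.03],
    [-0.1,0.3,0.03],
    [-0.1,0.3,0.03],
    [-0.1,0.3,0.03],
    [-0.1,0.3,0.03],
    [-0.1,0.3,0.03],
    [-0.1,0.3,0.03],
    [-0.1,0.3,0.03],
    [-0.1,0.3,0.03],
    [-0.1,0.3,0.03],
    [-0.1,0.3,0.03],
  ],
  yaw=[0,0,0,0,0,0,0,0,0,0,0,0,0,0],
  claw=[0.3,0.3,0.3,0.3,0.3,0.3,0.3,0.3,0.3,0.3,0.3,0.3,0.3,0.3],
)

```text
time: 32.27
tool_pos: [0.5266, 0.3021, 0.2468]
eef_rot: [-0.42, 0.569, 0.42, 0.568]
force: [0.1, -0.2, 0.2]
grip_width: 0.0595
```

Run:
```python
from ov import *
T=PADS+[circ((.4511,-.2339),.03,.042),circ((.6254,-.1443),.018,.068),box((.466,.0064),-109.7,.052,.034,.054)]
draw("top",T,[(285,140,60,70),(325,220,60,60)],"x")
c=np.zeros((420,740,3),np.uint8);c[:420,:360]=cv2.imread("pics/x0.png");c[:360,370:730]=cv2.imread("pics/x1.png");cv2.imwrite("pics/xA.png",c)
cv2.imwrite("pics/t10.png",bgr(cams.read_camera("top")))
```

```text
(no output)
```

View pics/xA.png

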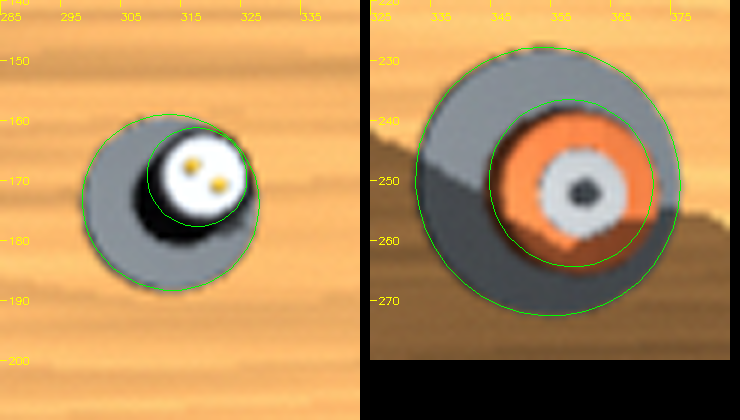

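View pics/t10.png

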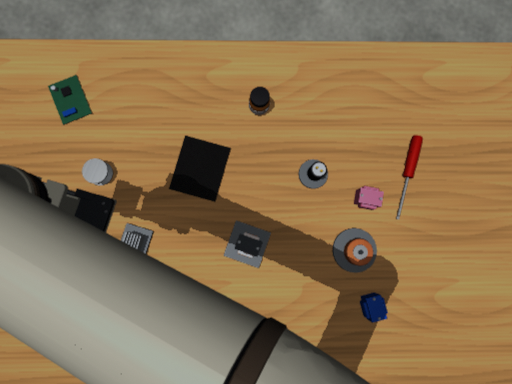

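The capacitor sits about 3 mm from centre and the toroid about 4 mm, both well inside the 12 mm limit. The spool, jar and screwdriver haven't moved. I'm handing in.

Run:
```python
from rig import order
print(order.close_job())
```

```text
the job is handed in; nothing more can be done
None
```

All four parts are upright on their own pads, and I handed the job in at about 32 s of the 144 s allowed; the hand-in gave no verdict.

**Moves:** I parked the toroid on the mat, put the transformer on the square pad and the toroid on the large round pad. Then I parked the capacitor on the mat, put the heat sink on the long pad and the capacitor on the small round pad.

**Last checks, by camera overlay:**

| Part | Distance from pad centre | Alignment |
|---|---|---|
| Transformer | about 1 mm | square to its pad |
| Heat sink | about 1 mm | lengthwise along its pad |
| Capacitor | about 3 mm | n/a |
| Toroid | about 4 mm | n/a |

The limit is 12 mm. The arm was clear of everything at the end, and the spool, jar and screwdriver looked unmoved.

**Disagreement:** The top and side cameras differed by a few millimetres on which way the toroid is off centre. That is roughly the calibration error and well inside the limit, so I left it.

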